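Take the handpiece from its stand and present it over the model

ROBOT

A 7-joint arm with a two-finger parallel gripper is mounted at the origin on a cart in front of the work surface, level with it; the furniture and walls round the work are solid. World frame = base frame: x ahead of the robot, y to its left, z up, the work surface at z = 0. Lengths are in m, angles in rad, forces in N, time in s.
With the tool pointing down it reaches from about 0.35 to 0.9 m from the base axis. Payload 7.2 kg.
Tool frame: the origin (TCP) lies midway between the tips of the shut fingers; the grasp point (between the pads) lies 19 mm behind it; z points along the fingers, y is the line along which they close (so a half turn about z gives the same grasp; the last joint's range is limited). The gripper opens to 88 mm and grips with 3 to 60 N. Pads are 20 mm wide; open, the fingers measure 115 mm over their backs; the gripper's body (75 mm by 178 mm) begins 61 mm behind the grasp point.
Start: joints at [1.219, 0.411, -0.013, 1.596, 0.006, 1.134, -0.082], TCP at [0.175, -0.6, 0.223] pointing down, gripper open.
Joint ranges: [-2.95, 2.95], [-0.29, 1.99], [-1.47, 1.44], [0.14, 2.54], [-1.03, 4.17], [0.13, 1.85], [-2.86, 2.86]. Speed limits (rad/s): [2.39, 2.39, 3.01, 3.01, 3.14, 3.14, 3.14].

INTERFACE

Orientations are given as a unit quaternion [w, x, y, z].
In Python, from cell import manip gives the robot as it stands. The module is installed in compiled form; this text tells all that it offers.
- The arm moves only by the tool apply_moves, never from a script. Its argument "commands" is a list of rows, each a list of 3 entries, a list of its own where there are three numbers: the turn, a rotation vector about the world's x, y, z in units of 6 degrees (1.0 is 6 degrees), then the shift along the world's x, y, z in units of 30 mm (1.0 is 30 mm), then the opening, from 0 (shut) to 1 (fully open). In form: [[[ax, ay, az], [x, y, z], claw], ...]. A call has 1 to 20 rows; each row is the pose to reach, as a shift and turn from the pose commanded when the call began; what a row does not reach only later rows make up. A row lasts 1/12 s, in which the tool goes at most 41.7 mm and 7.16 degrees, less where a joint would pass 70% of its speed; a pose out of reach is approached as far as the arm can. A call with a gripper value outside its range is refused whole. The fingers move at their own pace and stop on an object; the grip force is fixed at half the most. Time passes only in rows, so rows that repeat a pose let the fingers close. It gives the time, the measured TCP pose, the force, the opening and the grip force at its end, in the units of the state.
- manip.observe(): the state, without advancing time (a new reading comes with each control period).
- manip.grab_frame(name): name is "scene" or "top" or "wrist"; returns a dict with "img" (480x640x3 uint8, red, green, blue), "z_map" (480x640 float32, m along the optical axis (not along the pixel's ray), 0 where there is no reading), "fovy" (degrees; the focal length in pixels is half the picture's height over the tangent of half this angle, whatever the lens; pixels are square), "cx", "cy" (the principal point, pixels), "R" (3x3) and "t" (3): a world point X has camera coordinates R X + t; the wrist camera has in their place "tool_from_camera" (4x4, takes a point from camera to tool coordinates, whose origin is the TCP and whose axes are the flange's). Camera axes: x right, y down, z forward; pixel columns grow to the right and rows downward; lengths in m; the calibration is good to about 2 mm. A picture is of the moment at which its call begins: read the wrist's pose just before it.
- manip.job_done(): hands the job in; it is judged then, once.
The state is a dict: "t": time; "q": joint angles; "joint_velocities": joint speeds; "joint_efforts": joint torques, N m; "tcp_pos": TCP position; "tcp_rot": TCP orientation; "force": force on the tool from outside, world axes, zero at the start; "ft_torque": the same for the moment, N m; "finger_gap": finger opening in m; "grip_force": force on a finger pad.
Only numpy, scipy, OpenCV 4.12 (cv2) and the standard library are available. Lean on these libraries where they do the work, as an engineer would, in place of code of your own. Each camera call takes 0.05 s, during which the arm holds its last target. There are 200 camera calls.

TASK

Draw the micromotor handpiece straight out of its sloping bench stand, lengthwise from under the strap, then turn it level and finish holding it raised in the gripper with the tip of its bur a few centimetres above the middle of the plaster dental model, ready for trimming. Do not let go of it at the end, and do not touch the model or push it or the other small things on the bench about.

Things in the scene. Friction and masses are not known exactly. Their poses are not given: they have to be found in the camera images.
- handpiece: Loose slim rod, white and dark, 164 x 20 x 22 mm (its y, x, z), 0.13 kg. +y points to the thick rear end; origin half-way along, on the underside; centre line at z = 11.5 mm. Solid from y = -51 to +82 mm, mass centre near y = 15 mm; the thin nose beyond y = -51 mm meets nothing. Starts seated in the stand, nose down, rear half sticking up out of the channel towards the robot.
- grip (a point): Grasp point on the handpiece's centre line at (0, 40, 11.5) mm in its frame: 20 mm wide across its x, free on both sides, about 94 mm above the bench at the start. The gripper can come straight down here.
- bur_tip (a point): Tip of the bur at the handpiece's front end, at (0, -81, 11.5) mm in its frame, about 16 mm above the bench at the start.
- stand: Fixed stand: grey base 120 x 70 x 8 mm and a channel sloping 0.70 rad to the level. Origin on the bench, 60 mm below the origin of the seated handpiece, whose +y is (-0.765, 0, 0.644) here; +x: where the nose points. Walls 24 mm apart (32 outside), 25 mm high, from y = -57 to 0 mm on the seated handpiece's scale; a stop at y = -51, a 12 mm wide tongue below it up to y = 28.
- strap (a point): Middle of the fixed steel strap that bridges the channel at y = -31 to -9 mm on the seated handpiece's scale, 2.5 mm above it. It bars lifting: the handpiece must slide rearwards and up along its own axis by 51 mm or more before it is free (70 mm is well clear).
- model: The only plaster dental model on the bench: white, horseshoe row of teeth on a base, 61 x 72 mm, 31 mm high, 0.16 kg, loose, lying flat with teeth up. Origin at the centre of its underside, z up.
- marker: Bystander, loose: black pen 122 x 11 x 11 mm lying flat; its length is its y; origin at the centre of its underside.
- paste_bar: Bystander, loose: brown polishing-paste bar 31 x 82 x 23 mm lying flat; its length is its y; origin at the centre of its underside.
- mop: Bystander, loose: pleated white polishing mop, a disc 60 mm across and 16 mm high lying flat; origin at the centre of its underside.
Not all that is in view belongs to the job. What is shaped like the handpiece but red is not meant. What is shaped like the model but blue is not meant.

How it is judged:
On the way:
1. the handpiece is slid at least 30 mm lengthwise up its channel, still at the channel's slope and in line with it (distance of bur_tip from where it was at the start of the episode above 0.03 m and angle between handpiece's own y axis and vertical between 0.67 and 1.07 rad and y of bur_tip in the frame of stand between -0.015 and 0.015 m and y of handpiece in the frame of stand between -0.015 and 0.015 m), for 0.05 s.
At the end, for the whole second after the job is handed in: The gripper still holds the handpiece, at rest, touching neither stand nor model; its axis is level within 0.2 rad (11 degrees) and the bur tip is within 30 mm horizontally of the model's centre and 45 to 125 mm above the bench (14 to 94 mm above the teeth) (contact force between the fingers and handpiece above 1 N and contact force between handpiece and stand below 0.1 N and contact force between handpiece and model below 0.1 N and angle between handpiece's own y axis and vertical between 1.37 and 1.77 rad and horizontal distance between bur_tip and model below 0.03 m and height (world z) of bur_tip between 0.045 and 0.125 m and height (world z) of handpiece above 0.03 m and linear speed of handpiece below 0.03 m/s); the arm keeps its last pose, push and grip.
It fails at once if the model is pushed more than 10 mm or tipped (distance of model from where it was at the start of the episode above 0.01 m or angle between model's own z axis and vertical above 0.2 rad).
It fails at once if the model is touched by the handpiece or the arm with more than 1 N (contact force between any of handpiece, the arm, the fingers and model above 1 N).
It fails at once if a bystander is pushed more than 20 mm (distance of any of marker, paste_bar, mop from where it was at the start of the episode above 0.02 m).
It also fails if it takes over 37 s, if anything falls off the work surface, if the arm or the gripper's body presses on something with over 40 N, if the wrist force passes 120 N, or if a joint passes its speed limit or range.

## Working session

There is one attempt and no reset: what is moved stays moved. The work goes in short steps, Python scripts to look and compute and a tool call to move; the robot and the scene stay as the last step left them, time stands still between calls to the robot, and variables do not carry over. Pictures are saved under pics/ and viewed, at most 10 in all, crops included, and the job is handed in when it is done.

Besides the shell and the picture viewer there is one more tool, called after "Call:" by a JSON object that holds its "op" and its "data". apply_moves: Moves the arm, as the interface text tells. Its arguments: {"type":"object","properties":{"commands":{"type":"array","items":{"type":"array"}}},"required":["commands"]}

```bash
mkdir -p pics; cat > h.py <<'E'
import numpy as np, cv2, json
from cell import manip
def grab(n):
    s=manip.observe() if n=='wrist' else None
    f=manip.grab_frame(n)
    f['f']=240/np.tan(np.radians(f['fovy'])/2)
    if n=='wrist':
        from scipy.spatial.transform import Rotation as Ro
        w,x,y,z=s['tcp_rot']; T=np.eye(4); T[:3,:3]=Ro.from_quat([x,y,z,w]).as_matrix(); T[:3,3]=s['tcp_pos']
        T=T@np.array(f['tool_from_camera']); 
    else:
        T=np.eye(4); T[:3,:3]=np.array(f['R']).T; T[:3,3]=-np.array(f['R']).T@np.array(f['t'])
    f['T']=T
    return f
def cloud(f):
    v,u=np.mgrid[:480,:640]; z=f['z_map']
    p=np.stack([(u-f['cx'])/f['f']*z,(v-f['cy'])/f['f']*z,z],-1)
    w=p@f['T'][:3,:3].T+f['T'][:3,3]; w[z==0]=np.nan
    return w
E
python3 - <<'E'
from h import *
for n in ['scene','top']:
    f=grab(n); cv2.imwrite(f'pics/{n}0.png',f['img'][:,:,::-1]); np.savez(f'{n}0.npz',w=cloud(f),img=f['img'],T=f['T'],f=f['f'],c=[f['cx'],f['cy']])
    print(n,f['T'].round(3).tolist(),f['f'])
print(manip.observe())
E
```

```text
scene [[0.561, -0.424, 0.711, -0.046], [-0.828, -0.288, 0.482, -0.479], [0.001, -0.859, -0.513, 0.519], [0.0, 0.0, 0.0, 1.0]] 454.0663497504954
top [[0.024, -0.991, 0.129, 0.421], [-1.0, -0.022, 0.012, -0.075], [-0.009, -0.129, -0.992, 1.034], [0.0, 0.0, 0.0, 1.0]] 562.6537707590982
{'t': 0.1, 'q': array([ 1.21880858,  0.41182167, -0.01273645,  1.59693323,  0.00561303,
        1.13430259, -0.08219856]), 'joint_velocities': array([-0.00029961, -0.00145945,  0.00151313, -0.00328357,  0.00164321,
       -0.00056029,  0.00100393]), 'joint_efforts': array([ 3.73666247e-03, -5.89093959e+01,  6.44430555e-01, -2.91707611e+01,
       -5.37272554e-02,  1.45204886e-02,  8.10839788e-05]), 'tcp_pos': array([ 0.17484505, -0.59958114,  0.22190305]), 'tcp_rot': array([-6.98261606e-04,  9.89945913e-01,  1.41444615e-01, -1.51643020e-04]), 'force': array([-0.36870192, -0.06883317, -0.76156542]), 'ft_torque': array([-0.01544396,  0.02601727,  0.02496122]), 'grip_force': 0.0, 'finger_gap': 0.08793954558232957}
```

View pics/scene0.png

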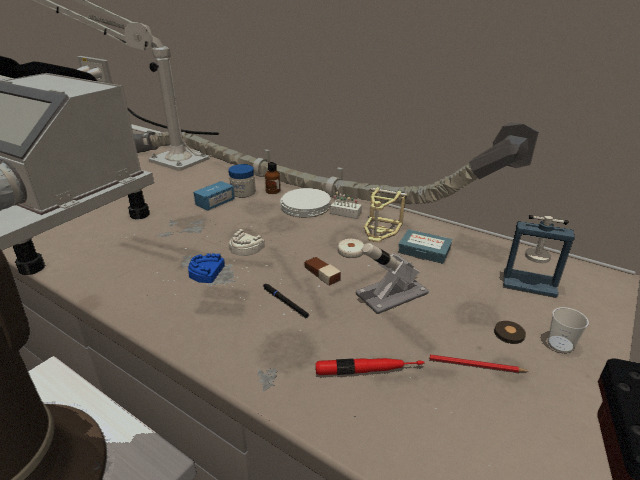

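View pics/top0.png

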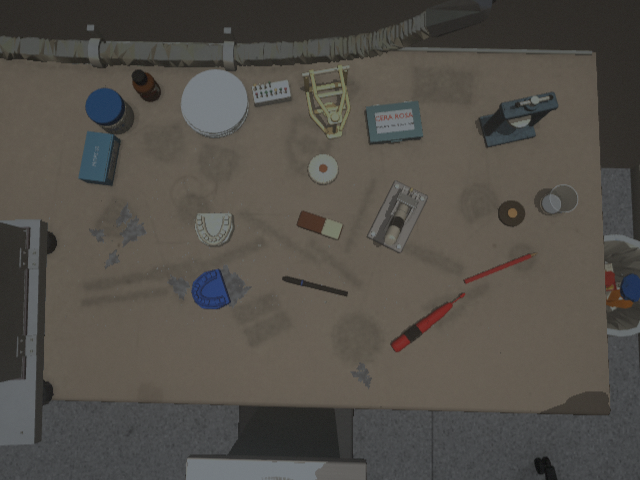

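The scene view shows the stand with the white and dark handpiece at about (390,270), the white model at (245,242), the blue decoy at (206,267), and the red decoy at (365,367). In the top view these are the stand and handpiece at (398,217), model (213,228), blue decoy (212,289), red decoy (428,325), mop (323,169), paste bar (320,224) and marker (315,286). The handpiece in the stand fits because it is white and dark; the white horseshoe fits the model. I'll confirm both in one crop.

```bash
python3 - <<'E'
from h import *
t=np.load('top0.npz'); s=np.load('scene0.npz')
a=cv2.resize(t['img'][175:255,360:440],(400,400),interpolation=cv2.INTER_CUBIC)
b=cv2.resize(t['img'][190:270,175:255],(400,400),interpolation=cv2.INTER_CUBIC)
c=cv2.resize(s['img'][225:315,350:440],(400,400))
cv2.imwrite('pics/crop.png',np.clip(np.hstack([a,b]).astype(float)*1.5,0,255).astype(np.uint8)[:,:,::-1])
for n,d in [('top',t),('scene',s)]:
    w=d['w'];print(n)
    bench=(np.abs(w[...,2])<.01)&(w[...,0]>.35)&(w[...,0]<.8)&(np.abs(w[...,1])<.35); print('bench z',np.nanmedian(w[bench][:,2]))
    for nm,box in dict(stand=(0.4,.75,-.38,-.12)).items():pass
    # components above bench
    m=((w[...,2]>.006)&(w[...,2]<.3)).astype(np.uint8)
    k,l,st,ce=cv2.connectedComponentsWithStats(m)
    for i in range(1,k):
        if 60<st[i,4]<6000:
            q=w[l==i]; print(st[i].tolist(),'min',q.min(0).round(3),'max',q.max(0).round(3),'med',np.median(q,0).round(3))
E
```

```text
top
bench z 5.763778442613443e-05
[302, 64, 48, 74, 1335] min [ 0.735 -0.117  0.006] max [ 0.846 -0.03   0.097] med [ 0.799 -0.084  0.082]
[132, 69, 29, 32, 627] min [0.798 0.243 0.006] max [0.839 0.284 0.084] med [0.812 0.257 0.053]
[252, 80, 40, 26, 784] min [ 0.793 -0.007  0.006] max [0.84  0.067 0.052] med [0.813 0.031 0.024]
[78, 88, 56, 97, 3285] min [0.635 0.291 0.006] max [0.799 0.374 0.075] med [0.723 0.328 0.039]
[479, 92, 79, 55, 2454] min [ 0.724 -0.467  0.006] max [ 0.788 -0.363  0.149] med [ 0.756 -0.409  0.071]
[366, 100, 57, 44, 2016] min [ 0.723 -0.253  0.006] max [ 0.806 -0.148  0.032] med [ 0.762 -0.2    0.024]
[310, 109, 22, 28, 87] min [ 0.737 -0.084  0.006] max [ 0.789 -0.043  0.013] med [ 0.76  -0.061  0.007]
[308, 153, 31, 32, 757] min [ 0.645 -0.099  0.006] max [ 0.703 -0.042  0.021] med [ 0.673 -0.07   0.015]
[367, 181, 61, 72, 2168] min [ 0.521 -0.264  0.006] max [ 0.653 -0.154  0.131] med [ 0.583 -0.203  0.011]
[542, 184, 36, 30, 695] min [ 0.594 -0.52   0.006] max [ 0.644 -0.469  0.06 ] med [ 0.621 -0.506  0.037]
[499, 200, 26, 26, 467] min [ 0.575 -0.443
[... 1048 characters left out ...]
[0.41  0.092 0.006] max [0.483 0.158 0.033] med [0.438 0.121 0.019]
[304, 257, 37, 27, 543] min [ 0.54  -0.11   0.006] max [ 0.592 -0.024  0.026] med [ 0.561 -0.077  0.019]
[264, 284, 45, 33, 258] min [ 0.44  -0.12   0.006] max [ 0.471 -0.001  0.014] med [ 0.454 -0.063  0.01 ]
[548, 307, 41, 44, 1293] min [ 0.594 -0.52   0.006] max [ 0.646 -0.469  0.059] med [ 0.607 -0.495  0.041]
[495, 321, 31, 21, 487] min [ 0.574 -0.443  0.006] max [ 0.625 -0.395  0.013] med [ 0.597 -0.42   0.009]
[430, 354, 95, 18, 400] min [ 0.468 -0.46   0.006] max [ 0.526 -0.331  0.012] med [ 0.497 -0.396  0.008]
[316, 358, 109, 17, 1195] min [ 0.343 -0.332  0.006] max [ 0.451 -0.201  0.024] med [ 0.382 -0.254  0.018]
```

View pics/crop.png

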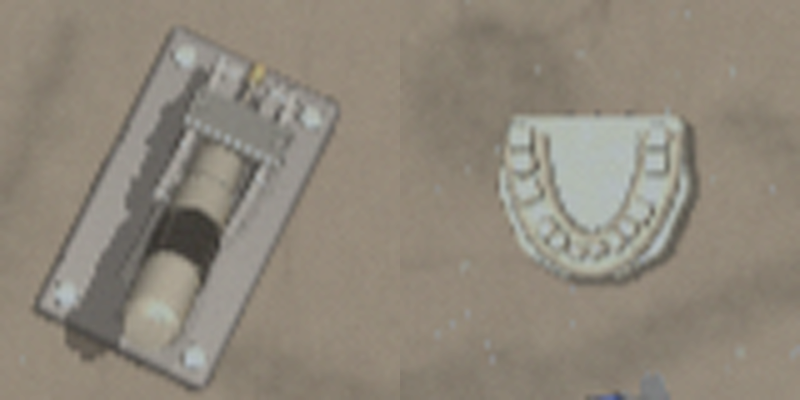

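The left crop shows the white/dark handpiece under the strap, nose at upper right (bur at (258,72)); the right crop shows the white horseshoe model. Both are the ones meant. Next, measure the stand pose and the handpiece axis in both views.

```bash
python3 - <<'E'
from h import *
from scipy.optimize import least_squares
t=np.load('top0.npz'); s=np.load('scene0.npz')
for n,d in [('top',t),('scene',s)]:
    w=d['w']; q=w[(w[...,0]>.5)&(w[...,0]<.67)&(w[...,1]<-.14)&(w[...,1]>-.28)&(w[...,2]>.005)]
    q=q[~((q[:,0]>.63)&(q[:,1]>-.16))]
    b=q[q[:,2]<.011]; r=cv2.minAreaRect(b[:,:2].astype(np.float32)); print(n,'base',r)
    box=cv2.boxPoints(r); e=box[1]-box[0]; e2=box[2]-box[1]; e=e if np.hypot(*e)>np.hypot(*e2) else e2
    e=e/np.hypot(*e)*np.sign(e[0]); print('heading',e,np.arctan2(e[1],e[0]))
    c=np.array(r[0]); x=(q[:,:2]-c)@e; y=(q[:,:2]-c)@np.array([-e[1],e[0]])
    # rear part of rod
    m=(q[:,2]>.075)&(np.abs(y)<.02); p=q[m]; print(len(p),p.max(0),'z max')
    # axis fit: unknown point at mean + dir; radius 10..11.5
    def res(v):
        a=np.array([v[0],v[1],1.]);a/=np.linalg.norm(a)
        pp=p-np.array([v[2],v[3],.1]); 
        return np.linalg.norm(pp-np.outer(pp@a,a),axis=1)-v[4]
    x0=np.r_[-e*1.188,p.mean(0)[:2],.0105]
    sol=least_squares(res,x0,loss='soft_l1',f_scale=.001); v=sol.x
    print('axis hdg',np.arctan2(-v[1],-v[0]),'slope',np.arctan2(1,np.hypot(v[0],v[1])),'pt z=.1',v[2:4],'r',v[4],'rms',np.sqrt(np.mean(sol.fun**2)))
    sol=least_squares(lambda u:res(np.r_[-e*1.188,u,.0105]),p.mean(0)[:2],loss='soft_l1',f_scale=.001); print('fixed: pt',sol.x, 'local',(sol.x-c)@e,(sol.x-c)@np.array([-e[1],e[0]]))
    mm=w[(w[...,0]>.51)&(w[...,0]<.6)&(w[...,1]>.08)&(w[...,1]<.18)&(w[...,2]>.005)]
    print('model',cv2.minAreaRect(mm[:,:2].astype(np.float32)))
E
```

```text
top base ((0.5866732597351074, -0.21323168277740479), (0.10768015682697296, 0.16578572988510132), 82.0631332397461)
heading [ 0.9904208  -0.13808182] -0.13852441
355 [ 0.60942116 -0.18457361  0.12748016] z max
axis hdg -0.4754031982323073 slope 0.6770790627689847 pt z=.1 [ 0.55079329 -0.19132835] r 0.010741692228257556 rms 0.0032469955557176727
fixed: pt [ 0.57384928 -0.20441126] local -0.01391907383737629 0.006965176585385962
model ((0.5548067092895508, 0.129959836602211), (0.08386807143688202, 0.0926838219165802), 3.359142780303955)
scene base ((0.5885306596755981, -0.20972445607185364), (0.07233871519565582, 0.12012241780757904), 64.61046600341797)
heading [ 0.90341365 -0.42877004] -0.44313088
472 [ 0.60942498 -0.17333921  0.12852651] z max
axis hdg -0.4567809281360005 slope 0.6553768503777953 pt z=.1 [ 0.55273897 -0.19184974] r 0.010335965921628993 rms 0.0029245842745452854
fixed: pt [ 0.55287845 -0.19178327] local -0.039901336548153685 0.0009217085718304999
model ((0.5545372366905212, 0.1265261173248291), (0.06263389438390732, 0.0703616663813591), 3.5542194843292236)
```

Call:
{"op": "apply_moves", "data": {"commands": [[[0,0,6],[3,3.4,1],1],[[0,0,12],[6,6.8,1.3],1],[[0,0,18],[9,10.2,1.3],1],[[0,0,23],[12.7,13.7,1.3],1],[[0,0,23],[12.7,13.7,1.3],1],[[0,0,23],[12.7,13.7,1.3],1],[[0,0,23],[12.7,13.7,1.3],1],[[0,0,23],[12.7,13.7,1.3],1],[[0,0,23],[12.7,13.7,1.3],1],[[0,0,23],[12.7,13.7,1.3],1],[[0,0,23],[12.7,13.7,1.3],1],[[0,0,23],[12.7,13.7,1.3],1],[[0,0,23],[12.7,13.7,1.3],1],[[0,0,23],[12.7,13.7,1.3],1],[[0,0,23],[12.7,13.7,1.3],1],[[0,0,23],[12.7,13.7,1.3],1],[[0,0,23],[12.7,13.7,1.3],1],[[0,0,23],[12.7,13.7,1.3],1],[[0,0,23],[12.7,13.7,1.3],1],[[0,0,23],[12.7,13.7,1.3],1]]}}

```text
t: 1.77
tcp_pos: [0.5557, -0.189, 0.2611]
tcp_rot: [-0.0, 0.219, 0.976, 0.0]
force: [-0.2, 0.2, 1.2]
finger_gap: 0.0876
grip_force: 0.0
```

```bash
python3 - <<'E'
from h import *
from scipy.optimize import least_squares
f=grab('wrist'); w=cloud(f); np.savez('w1.npz',w=w,img=f['img']); cv2.imwrite('pics/w1.png',f['img'][:,:,::-1]); print(f['T'].round(3).tolist())
print(manip.observe()['q'].round(2))
allp=[]
for n,w in [('wrist',w),('top',np.load('top0.npz')['w']),('scene',np.load('scene0.npz')['w'])]:
    q=w[(w[...,0]>.5)&(w[...,0]<.67)&(w[...,1]<-.14)&(w[...,1]>-.28)&(w[...,2]>.005)&(w[...,2]<.14)]
    if len(q)<50: print(n,len(q)); continue
    if n!='top':
        b=q[(q[:,2]<.011)&(q[:,2]>.0065)]; print(n,'base',len(b),cv2.minAreaRect(b[:,:2].astype(np.float32)))
    p=q[(q[:,2]>.088)&(q[:,2]<.125)&(np.hypot(q[:,0]-.552,q[:,1]+.192)<.04)]
    def res(v):
        a=np.array([-np.cos(v[0])*np.cos(.7),-np.sin(v[0])*np.cos(.7),np.sin(.7)])
        pp=p-np.array([v[1],v[2],.1])
        return np.linalg.norm(pp-np.outer(pp@a,a),axis=1)-.0103
    s=least_squares(res,[-.45,.552,-.192],loss='soft_l1',f_scale=.0007); print(n,len(p),s.x.round(4),np.median(np.abs(s.fun)))
E
```

```text
[[0.428, 0.865, 0.261, 0.483], [0.904, -0.41, -0.123, -0.155], [0.001, 0.289, -0.957, 0.423], [0.0, 0.0, 0.0, 1.0]]
[ 0.75  0.4  -0.69  1.61  0.26  1.23  1.14]
wrist base 2795 ((0.5882839560508728, -0.2084667980670929), (0.06882986426353455, 0.11773643642663956), 64.69274139404297)
wrist 1223 [-0.4441  0.5512 -0.1912] 0.0004215840229402183
top 346 [-0.4476  0.5514 -0.192 ] 0.0006512218306129998
scene base 985 ((0.5885095596313477, -0.20959296822547913), (0.07059581577777863, 0.1203724592924118), 63.52074432373047)
scene 311 [-0.4736  0.5529 -0.1922] 0.0006020911325602882
```

View pics/w1.png

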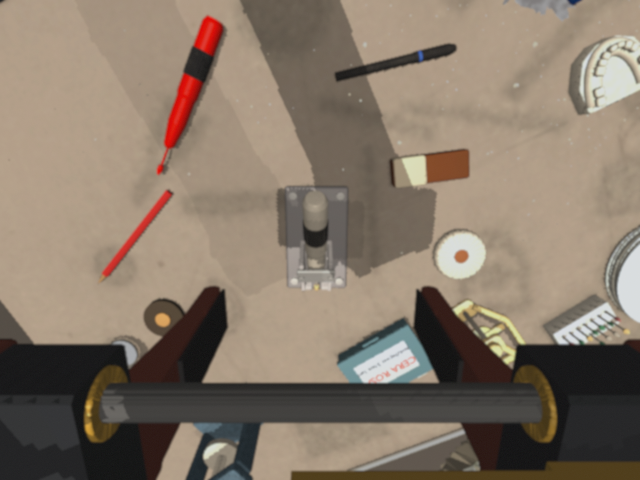

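The wrist view has the handpiece in its stand at (316,235), aligned with the tool's closing axis. The mop (460,253), paste bar (430,168) and marker (395,62) are clear. All three views agree on the axis: heading -0.443, and (0.551,-0.1915) at z=0.1. The next move tilts the gripper 30° towards square with the rod and goes down along the fingers.

Call:
{"op": "apply_moves", "data": {"commands": [[[0.72,1.5,0],[0.4,-0.25,-1],1],[[1.43,3.0,0],[0.85,-0.5,-2.1],1],[[2.15,4.52,0],[1.27,-0.75,-3.21],1],[[2.15,4.52,0],[1.27,-0.75,-3.21],1],[[2.15,4.52,0],[1.27,-0.75,-3.21],1],[[2.15,4.52,0],[1.27,-0.75,-3.21],1],[[2.15,4.52,0],[0.97,-0.61,-3.79],1],[[2.15,4.52,0],[0.67,-0.47,-4.37],1],[[2.15,4.52,0],[0.37,-0.33,-4.95],1],[[2.15,4.52,0],[0.07,-0.19,-5.53],1],[[2.15,4.52,0],[-0.24,-0.04,-6.1],1],[[2.15,4.52,0],[-0.24,-0.04,-6.1],1],[[2.15,4.52,0],[-0.24,-0.04,-6.1],1]]}}

```text
t: 2.9
tcp_pos: [0.5486, -0.1904, 0.08]
tcp_rot: [-0.252, 0.215, 0.942, 0.056]
force: [-0.3, -0.7, 1.8]
finger_gap: 0.0878
grip_force: 0.0
```

```bash
python3 - <<'E'
from h import *
f=grab('wrist'); s=manip.observe(); cv2.imwrite('pics/w2.png',f['img'][:,:,::-1])
from scipy.spatial.transform import Rotation as Ro
w,x,y,z=s['tcp_rot'];R=Ro.from_quat([x,y,z,w]).as_matrix();print(R.round(3),s['tcp_pos'],'grasp',s['tcp_pos']-.019*R[:,2],s['q'].round(2),s['force'])
print('grip in tool',R.T@(np.array([.5571,-.1942,.0946])-s['tcp_pos']))
E
```

```text
[[-0.781  0.434 -0.45 ]
 [ 0.378  0.901  0.214]
 [ 0.498 -0.003 -0.867]] [ 0.549522   -0.19059111  0.0805219 ] grasp [ 0.55806262 -0.19465598  0.0970002 ] [ 0.62  0.89 -0.59  1.34  0.28  1.53  1.15] [0.15850235 0.20786712 0.38094901]
grip in tool [-2.71092860e-04 -4.54154857e-07 -1.63880972e-02]
```

View pics/w2.png

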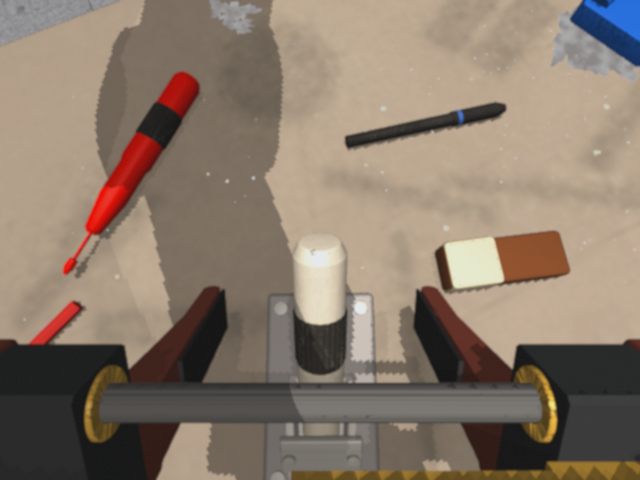

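The rod at (320,300) sits midway between the pads, so I'll close.

Call:
{"op": "apply_moves", "data": {"commands": [[[0,0,0],[0,0,0],0],[[0,0,0],[0,0,0],0],[[0,0,0],[0,0,0],0],[[0,0,0],[0,0,0],0],[[0,0,0],[0,0,0],0],[[0,0,0],[0,0,0],0],[[0,0,0],[0,0,0],0],[[0,0,0],[0,0,0],0],[[0,0,0],[0,0,0],0],[[0,0,0],[0,0,0],0],[[0,0,0],[0,0,0],0],[[0,0,0],[0,0,0],0]]}}

```text
t: 3.95
tcp_pos: [0.5488, -0.1901, 0.0786]
tcp_rot: [-0.253, 0.215, 0.942, 0.056]
force: [0.4, -0.1, 0.9]
finger_gap: 0.0202
grip_force: 30.0
```

Call:
{"op": "apply_moves", "data": {"commands": [[[0,0,0],[-0.12,0.057,0.113],0],[[0,0,0],[-0.242,0.115,0.225],0],[[0,0,0],[-0.484,0.23,0.451],0],[[0,0,0],[-0.726,0.344,0.676],0],[[0,0,0],[-0.967,0.459,0.902],0],[[0,0,0],[-1.209,0.574,1.127],0],[[0,0,0],[-1.451,0.689,1.352],0],[[0,0,0],[-1.693,0.804,1.578],0],[[0,0,0],[-1.935,0.918,1.803],0],[[0,0,0],[-1.935,0.918,1.803],0],[[0,0,0],[-1.935,0.918,1.803],0]]}}

```text
t: 4.87
tcp_pos: [0.4906, -0.1627, 0.1334]
tcp_rot: [-0.252, 0.215, 0.942, 0.056]
force: [0.4, -0.1, -1.1]
finger_gap: 0.0205
grip_force: 30.0
```

```bash
python3 - <<'E'
from h import *
f=grab('scene'); s=manip.observe(); im=f['img'][190:330,290:500]; cv2.imwrite('pics/s2.png',cv2.resize(im,None,fx=3,fy=3)[:,:,::-1]); print(s['q'].round(2),s['force'],s['grip_force'])
E
```

```text
[ 0.67  0.74 -0.63  1.5   0.23  1.52  1.13] [ 0.74545832  1.13459694 -1.47288577] 29.998654425144196
```

View pics/s2.png

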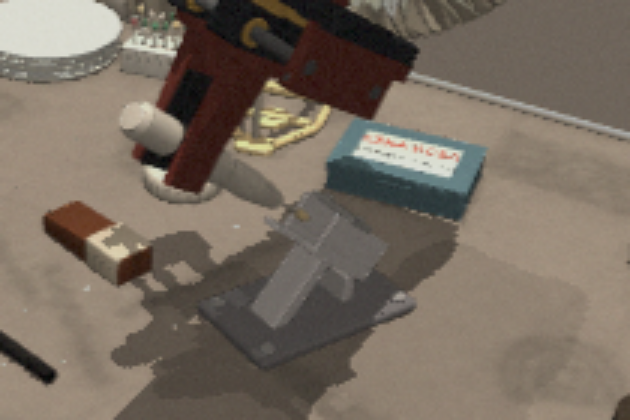

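Call:
{"op": "apply_moves", "data": {"commands": [[[0,0,0],[-0.3,0.2,1],0],[[0,0,0],[-0.4,0.2,2],0],[[0,0,0],[-0.4,0.2,3],0],[[-0.43,-0.9,0],[-0.5,1,3],0],[[-0.86,-1.8,0],[-0.6,2,3],0],[[-1.29,-2.7,0],[-0.7,3,3],0],[[-1.72,-3.6,0],[-0.8,4,3],0],[[-2.15,-4.5,0],[-0.9,5,3],0],[[-2.5,-5.3,0],[-1.0,6,3],0],[[-2.86,-6.02,0],[-1.1,7,3],0],[[-2.86,-6.02,0],[-1.2,8,3],0],[[-2.86,-6.02,0],[-1.3,9,3],0],[[-2.86,-6.02,0],[-1.4,10,3],0],[[-2.86,-6.02,0],[-1.43,10.7,3],0],[[-2.86,-6.02,0],[-1.43,11.2,3],0],[[-2.86,-6.02,0],[-1.43,11.35,3],0],[[-2.86,-6.02,0],[-1.43,11.35,3],0],[[-2.86,-6.02,0],[-1.43,11.35,3],0],[[-2.86,-6.02,0],[-1.43,11.35,3],0],[[-2.86,-6.02,0],[-1.43,11.35,3],0]]}}

```text
t: 6.58
tcp_pos: [0.448, 0.1765, 0.2226]
tcp_rot: [0.085, 0.223, 0.971, -0.019]
force: [0.5, -1.1, -0.9]
finger_gap: 0.0207
grip_force: 30.0
```

```bash
python3 - <<'E'
from h import *
from scipy.spatial.transform import Rotation as Ro
s=manip.observe(); f=grab('scene'); w=cloud(f); np.savez('s3.npz',w=w,img=f['img'])
q=s['tcp_rot'];R=Ro.from_quat([*q[1:],q[0]]).as_matrix()
print(s['q'].round(2),s['tcp_pos'],R.round(3).tolist(),s['force'],s['finger_gap'],s['grip_force'])
im=f['img'][120:300,140:380]; cv2.imwrite('pics/s3.png',cv2.resize(im,None,fx=3,fy=3)[:,:,::-1])
f=grab('top'); np.savez('t3.npz',w=cloud(f),img=f['img'])
E
```

```text
[ 0.24  0.21 -0.92  1.98  0.38  0.99  0.25] [0.44800358 0.17645165 0.22259172] [[-0.886, 0.436, 0.156], [0.429, 0.9, -0.075], [-0.173, 0.0, -0.985]] [ 0.47192737 -1.07036034 -0.94355742] 0.02071518425130334 29.998484551906586
```

View pics/s3.png

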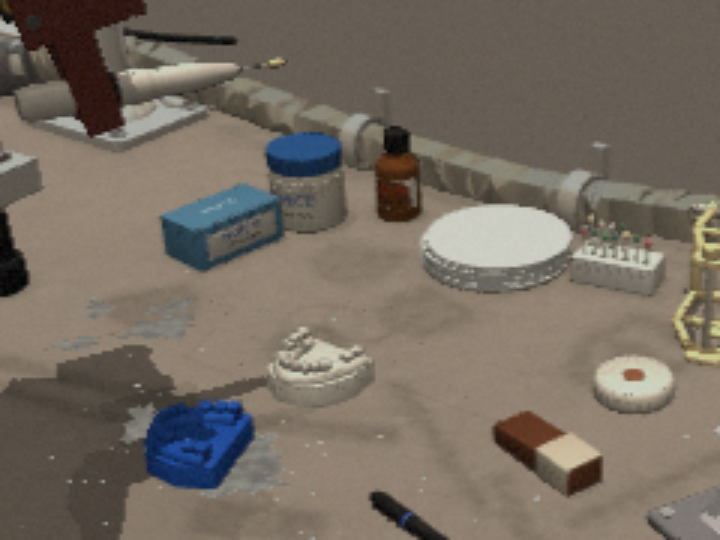

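The handpiece is held with its bur at crop (280,62) and nothing else has moved. I'll measure the bur tip and how level the rod is.

```bash
python3 - <<'E'
from h import *
for n in ['s3','t3']:
    d=np.load(n+'.npz'); w=d['w']; h=np.array([.903,-.429]); g=np.array([.4452,.1788])
    x=(w[...,:2]-g)@h; y=(w[...,:2]-g)@np.array([.429,.903])
    m=(np.abs(y)<.03)&(x>-.06)&(x<.16)&(w[...,2]>.18)&(w[...,2]<.29)
    p=np.c_[x[m],y[m],w[...,2][m]]; print(n,len(p))
    for a in np.arange(-.06,.16,.012):
        k=p[(p[:,0]>=a)&(p[:,0]<a+.012)]
        if len(k): print(round(a+.006,3),len(k),'y',k[:,1].min().round(4),k[:,1].max().round(4),'z',k[:,2].min().round(4),k[:,2].max().round(4))
    mm=(np.abs(w[...,0]-.555)<.05)&(np.abs(w[...,1]-.127)<.05)&(w[...,2]>.004)&(w[...,2]<.05)
    print('model',cv2.minAreaRect(w[mm][:,:2].astype(np.float32)))
E
```

```text
s3 1170
-0.042 46 y -0.0108 0.004 z 0.2342 0.2524
-0.03 88 y -0.0147 0.0036 z 0.2329 0.2527
-0.018 164 y -0.0258 0.0196 z 0.2322 0.2821
-0.006 241 y -0.0265 0.0123 z 0.2228 0.2855
0.006 177 y -0.0258 -0.0164 z 0.2248 0.285
0.018 81 y -0.0206 0.0001 z 0.2266 0.2529
0.03 76 y -0.0124 0.0013 z 0.2322 0.2531
0.042 69 y -0.0131 0.0 z 0.234 0.2514
0.054 67 y -0.0119 0.001 z 0.2334 0.2516
0.066 62 y -0.0114 0.0034 z 0.2338 0.2505
0.078 47 y -0.0091 0.001 z 0.2358 0.2494
0.09 24 y -0.0078 0.0014 z 0.2375 0.2479
0.102 8 y -0.0038 0.0021 z 0.24 0.243
0.114 17 y -0.0049 0.0001 z 0.2394 0.2451
0.126 3 y -0.0024 -0.0011 z 0.2405 0.2423
model ((0.5544189810752869, 0.1260765790939331), (0.06275492906570435, 0.06941107660531998), 1.7760998010635376)
t3 815
-0.006 13 y -0.0202 0.0105 z 0.2251 0.282
0.006 48 y -0.0202 0.0177 z 0.2281 0.2895
0.018 114 y -0.0202 0.0177 z 0.2246 0.2543
0.03 130 y -0.0116 0.0091 z 0.2379 0.2541
0.042 113 y -0.0105 0.0071 z 0.2402 0.2528
0.054 114 y -0.011 0.0069 z 0.2399 0.252
0.066 108 y -0.01 0.0081 z 0.2391 0.2523
0.078 86 y -0.0089 0.0053 z 0.2396 0.2507
0.09 43 y -0.0077 0.0038 z 0.2401 0.2486
0.102 14 y -0.0031 -0.0004 z 0.2391 0.2431
0.114 29 y -0.0048 0.001 z 0.2398 0.2464
0.126 3 y -0.0023 -0.0013 z 0.2393 0.2436
model ((0.5548783540725708, 0.1264336258172989), (0.0978754386305809, 0.09629955142736435), 0.41716378927230835)
```

Call:
{"op": "apply_moves", "data": {"commands": [[[0,0,0],[0,0,-0.8],0],[[0,0,0],[0,0,-1.7],0],[[0,0,0],[0,0,-2.6],0],[[0,0,0],[0,0,-3.5],0],[[0,0,0],[0,0,-4.2],0],[[0,0,0],[0,0,-4.7],0],[[0,0,0],[0,0,-5.0],0],[[0,0,0],[0,0,-5.1],0],[[0,0,0],[0,0,-5.1],0],[[0,0,0],[0,0,-5.1],0],[[0,0,0],[0,0,-5.1],0],[[0,0,0],[0,0,-5.1],0]]}}

```text
t: 7.68
tcp_pos: [0.4485, 0.178, 0.0707]
tcp_rot: [0.085, 0.222, 0.971, -0.018]
force: [-0.3, 0.3, -1.2]
finger_gap: 0.0206
grip_force: 30.0
```

```bash
python3 - <<'E'
from h import *
f=grab('top'); w=cloud(f); s=manip.observe(); print(s['tcp_pos'],s['force'],s['grip_force'],np.abs(s['joint_velocities']).max())
h=np.array([.903,-.429]); g=np.array([.4452,.1788])
x=(w[...,:2]-g)@h; y=(w[...,:2]-g)@np.array([.429,.903])
m=(np.abs(y)<.02)&(x>.04)&(x<.16)&(w[...,2]>.06)&(w[...,2]<.13)
p=np.c_[w[m],x[m]]; print(p[np.argsort(p[:,3])][-6:].round(4))
cv2.imwrite('pics/t4.png',cv2.resize(f['img'][150:330,120:360],None,fx=3,fy=3)[:,:,::-1])
E
```

```text
[0.44837708 0.17791063 0.07055054] [ 0.6844759   0.63294364 -1.66973147] 29.998576641082764 0.004176581882956321
[[0.5527 0.1285 0.0927 0.1187]
 [0.5517 0.126  0.088  0.1188]
 [0.5531 0.1274 0.0898 0.1195]
 [0.5531 0.1256 0.0904 0.1203]
 [0.5551 0.1278 0.0882 0.1211]
 [0.5548 0.1257 0.0901 0.1218]]
```

View pics/t4.png

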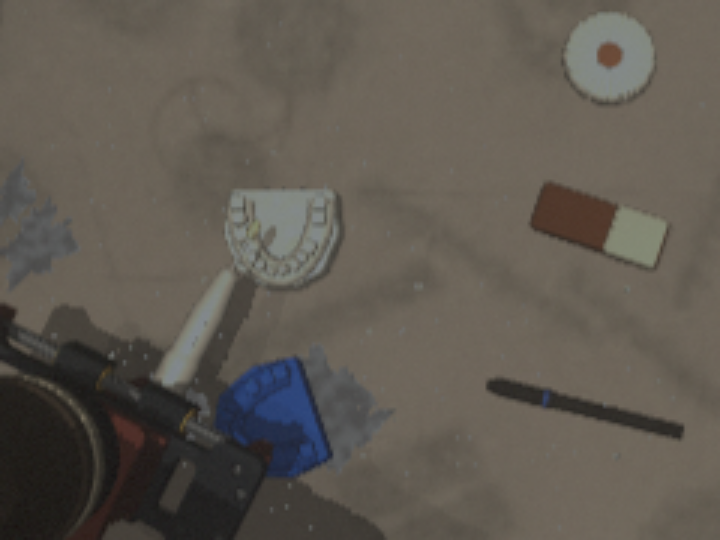

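The bur tip measures (0.555, 0.126, 0.09), right over the model's centre at (0.5545, 0.1265). The offset in the picture, with the tip at (255,225), is height parallax. I'll hand in now.

```bash
python3 -c "
from cell import manip
print(manip.job_done())"
```

```text
the job is handed in; nothing more can be done
None
```

The job is handed in, with no verdict returned: the handpiece was slid 84 mm up its channel, and is held level with the bur tip about 90 mm above the bench over the model's centre; I saw nothing else moved.

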